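Open the slide-top garnish box over its detent and put the lemon away

TASK

Put the lemon away in the garnish box: raise the wooden lid over the black stops halfway along the rails and slide it across until it drops flat into its seat over the other half of the box, then put the lemon into the bay this uncovers. Leave the egg cup, the matchbox and the espresso cup where they stand.

Things in the scene. Friction and masses are not known exactly. Their poses are not given: they have to be found in the camera images.
- garnish_box: Fixed open steel box on the worktop, 178 (x) x 386 (y) x 113 mm high. Origin: centre of its footprint; z up; y runs along the box (to the robot's left at yaw 0; turned at most 0.2 rad). A divider 72 mm high at y = 0 parts the bay at +y (under the lid at the start) from the bay at -y (open; a corkscrew and two corks lie in it). Along both long sides run aluminium C-rails that carry the lid.
- stops (a point): Middle of the box at the height of the rails' ledges (85 mm above the box's origin). The ledges lie 64 to 80 mm either side of the middle line. Here a rigid, square-faced black stop stands on each ledge, 10 mm long in y, 7 mm high: the lid can only be lifted over them. Lips 22 mm above the ledges (144 mm clear between them) keep the 8 mm lid in: it can rise 14 mm and never come out.
- open_seat (a point): Where the lid's origin lies when the lid is fully open and seated: on the ledges, at y = -94 mm of the box (94 mm past the stops; it starts at about y = +94). Black end caps (inner faces at y = +183 and -183 mm) end the rails, so each seat leaves the 172 mm lid 3 mm play at either end. Axes as the box's.
- lid: Loose wooden sliding lid, 156 (x) x 172 (y, its travel) x 8 mm, about 0.35 kg, axes parallel to the box's, 2 mm play at either side in the rails. Origin: centre of its underside. A straight black bar pull, 92 mm long in x and 12 mm wide in y, stands across its middle on two posts, 24 to 36 mm above its top face, free underneath. Nothing locks or springs it; it stays down by its weight.
- lid_handle (a point): Centre of the lid's black bar pull (12 mm thick in y and in z), 38 mm above the lid's origin. Axes as the lid's.
- lemon_bay (a point): On the inner floor (12 mm above the box's origin), at the middle of the bay that the lid covers at the start. The bay is 128 mm (x) x 178 mm (y) and 73 mm deep to the ledges, so a gripper fits best with its fingers opening along y. Axes as the box's.
- lemon_center (a point): Centre of the yellow lemon, 83 mm long along its x axis and 58 mm thick, 0.13 kg, lying on the worktop to the right of the box (its centre 29 mm above what it lies on). Grasp it across its y axis; its x axis is at most 0.5 rad from the world's x at the start.
- egg_cup: Small steel cup, 49 mm across and 34 mm high, on the worktop. Origin: centre of its underside. Leave it alone.
- matchbox: Matchbox 36 x 53 x 15 mm, on the worktop. Origin: centre of its underside. Leave it alone.
- espresso_cup: White espresso cup with a handle, 62 x 89 x 52 mm, on the worktop to the left of the box. Origin: centre of its underside. Leave it alone.
Mind the look-alikes: they are no part of the job. What is shaped like the part that bears lemon_center but green is not meant.

How it is judged:
On the way, in this order (a step that is already met when the one before it is completed fails the run):
1. the lid is raised clear of its ledges, over the stops, while it passes the middle of the box (y of lid in the frame of garnish_box between -0.08 and 0.08 m and z of lid in the frame of garnish_box between 0.0865 and 0.102 m).
2. the lid lies flat in its seat over the other half of the box (y of lid in the frame of garnish_box below -0.087 m and z of lid in the frame of garnish_box below 0.088 m and angle between the z axis of lid and the z axis of garnish_box, either way round below 0.03 rad), for 0.2 s.
At the end, for the whole second after the job is handed in: The lid lies flat (within 3 mm of the ledges' height and 0.03 rad) in the seat at the box's -y half, its centre beyond y = -87 mm, at rest; the lemon lies on the floor of the uncovered bay, inside its walls (its centre less than 60 mm above the box's origin) (all of step 2 and x of lemon_center in the frame of garnish_box between -0.06 and 0.06 m and y of lemon_center in the frame of garnish_box between 0.01 and 0.175 m and z of lemon_center in the frame of garnish_box below 0.06 m and linear speed of lid below 0.02 m/s); the robot touches nothing.
It fails at once if the egg cup, the matchbox or the espresso cup is moved more than 30 mm (distance of any of egg_cup, matchbox, espresso_cup from where it was at the start of the episode above 0.03 m).
It also fails if it takes over 64 s, if anything falls off the work surface, if the arm or the gripper's body presses on something with over 40 N, if the wrist force passes 120 N, or if a joint passes its speed limit or range.

ROBOT

A 7-joint arm with a two-finger parallel gripper is mounted at the origin on a cart in front of the work surface, level with it; the furniture and walls round the work are solid. World frame = base frame: x ahead of the robot, y to its left, z up, the work surface at z = 0. Lengths are in m, angles in rad, forces in N, time in s.
With the tool pointing down it reaches from about 0.4 to 0.925 m from the base axis. Payload 5.6 kg.
Tool frame: the origin (TCP) lies midway between the tips of the shut fingers; the grasp point (between the pads) lies arm.pinch_z behind it (arm.pinch_z is the distance from the TCP to the grasp point, in m); z points along the fingers, y is the line along which they close (so a half turn about z gives the same grasp; the last joint's range is limited). The gripper opens to 85 mm and grips with 20 to 120 N. Pads are 22 mm wide; open, the fingers measure 114 mm over their backs; the gripper's body (76 mm by 85 mm) begins 54 mm behind the grasp point. The pads swing forward as they close: fully open they stand 13 mm farther back than shut.
Start: joints at [-1.215, 0.468, -0.012, 1.603, 0.006, 1.071, -0.056], TCP at [0.252, 0.599, 0.231] pointing down, gripper open.
Joint ranges: [-2.53, 2.53], [-0.31, 2.02], [-1.57, 1.55], [0.28, 2.44], [-1.29, 4.43], [0.15, 1.84], [-2.92, 2.92]. Speed limits (rad/s): [2.57, 2.57, 3.14, 3.14, 3.14, 3.14, 3.14].

INTERFACE

Orientations are given as a unit quaternion [x, y, z, w].
In Python, from bench import state, optics, arm gives the robot as it stands.
- The arm moves only by the tool carry_out, never from a script. Its argument "motion" is a list of rows, each an object of numbers: "dx", "dy", "dz": the shift along the tool's x, y, z in cm; "rx", "ry", "rz": the turn, a rotation vector about the tool's x, y, z in rad. A call has 1 to 20 rows; each row is the pose to reach, as a shift and turn from the pose commanded when the call began, along the tool's axes at that moment; what a row does not reach only later rows make up. A row lasts 1/8 s, in which the tool goes at most 62.5 mm and 10.7 degrees, less where a joint would pass 70% of its speed; a pose out of reach is approached as far as the arm can. A call with a gripper value outside its range is refused whole. "jaw" is the opening, from 0 (shut) to 1 (fully open), set as the call begins (left out, the last holds). The fingers move at their own pace and stop on an object; "squeeze" is the grip in N (left out, the last holds). Time passes only in rows, so rows that repeat a pose let the fingers close. It gives the time, the measured TCP pose, the force, the opening and the grip force at its end, in the units of the state.
- state(): the state, without advancing time (a new reading comes with each control period).
- optics.grab_frame(name): name is "scene" or "side" or "wrist"; returns a dict with "img" (384x512x3 uint8, blue, green, red), "fov_y" (degrees; the focal length in pixels is half the picture's height over the tangent of half this angle, whatever the lens; pixels are square), "cx", "cy" (the principal point, pixels), "rvec" (rotation vector, rad) and "tvec" (3), from world to camera coordinates, as OpenCV has them; the wrist camera has in their place "T_tool_cam" (4x4, takes a point from camera to tool coordinates, whose origin is the TCP and whose axes are the flange's). Camera axes: x right, y down, z forward; pixel columns grow to the right and rows downward; lengths in m; the calibration is good to about 2 mm. The wrist camera is an equidistant fisheye: a pixel r from the principal point sees the ray r / f radians off the axis. A picture is of the moment at which its call begins: read the wrist's pose just before it. There is no depth.
- arm.hand_in(): hands the job in; it is judged then, once.
The state is a dict: "time": time; "joint_pos": joint angles; "joint_velocities": joint speeds; "joint_efforts": joint torques, N m; "tcp_pos": TCP position; "tool_rot": TCP orientation; "contact_force": force on the tool from outside, world axes, zero at the start; "torque": the same for the moment, N m; "grip_width": opening from 0.0 (shut) to 1.0 (fully open); "grip_force": force on a finger pad.
Only numpy, scipy, OpenCV 4.12 (cv2) and the standard library are available. Lean on these libraries where they do the work, as an engineer would, in place of code of your own. Each camera call takes 0.05 s, during which the arm holds its last target. There are 200 camera calls.

## Working session

There is one attempt and no reset: what is moved stays moved. The work goes in short steps, Python scripts to look and compute and a tool call to move; the robot and the scene stay as the last step left them, time stands still between calls to the robot, and variables do not carry over. Pictures are saved under pics/ and viewed, at most 10 in all, crops included, and the job is handed in when it is done.

Besides the shell and the picture viewer there is one more tool, called after ">>>" by a JSON object that holds its "name" and its "arguments". carry_out: Moves the arm, as the interface text tells. Its arguments: {"type":"object","properties":{"motion":{"type":"array"},"jaw":{"type":"number"},"squeeze":{"type":"number"}},"required":["motion"]}

```bash
mkdir -p pics; ls; cat > h.py <<'E'
import numpy as np, cv2
from scipy.spatial.transform import Rotation as R
from bench import state, optics, arm
def grab(n):
    s=state(); d=optics.grab_frame(n); d['name']=n
    f=192/np.tan(np.radians(d['fov_y']/2)); d['f']=f
    if n=='wrist':
        T=np.eye(4); T[:3,:3]=R.from_quat(s['tool_rot']).as_matrix(); T[:3,3]=s['tcp_pos']
        d['T']=T@np.array(d['T_tool_cam'])
    else:
        Rm=R.from_rotvec(np.ravel(d['rvec'])).as_matrix(); t=np.ravel(d['tvec'])
        T=np.eye(4); T[:3,:3]=Rm.T; T[:3,3]=-Rm.T@t; d['T']=T
    return d
def ray(d,u,v):
    x,y=u-d['cx'],v-d['cy']
    if d['name']=='wrist':
        r=np.hypot(x,y); th=r/d['f']; k=np.sin(th)/max(r,1e-9); c=np.array([x*k,y*k,np.cos(th)])
    else: c=np.array([x/d['f'],y/d['f'],1.])
    w=d['T'][:3,:3]@c; return d['T'][:3,3],w/np.linalg.norm(w)
def onz(d,u,v,z):
    o,w=ray(d,u,v); return o+w*(z-o[2])/w[2]
def proj(d,p):
    c=np.linalg.inv(d['T'])@np.append(p,1); c=c[:3]
    if d['name']=='wrist':
        r=np.hypot(c[0],c[1]); th=np.arctan2(r,c[2]); return d['cx']+d['f']*th*c[0]/r, d['cy']+d['f']*th*c[1]/r
    return d['cx']+d['f']*c[0]/c[2], d['cy']+d['f']*c[1]/c[2]
def totool(p,s):  # world vector to tool axes cm
    return R.from_quat(s['tool_rot']).inv().apply(p)*100
E
python3 - <<'E'
from h import *
s=state(); print(s, arm.pinch_z)
a=[]
for n in('scene','side','wrist'):
    d=grab(n); cv2.imwrite(f'pics/{n}0.png',d['img']); print(n,d['fov_y'],d['T'].round(3).tolist())
    a.append(d['img'])
cv2.imwrite('pics/m0.png',cv2.resize(np.hstack(a[:2]),(800,300)))
E
```

```text
pics
{'time': 0.0, 'joint_pos': array([-1.21501305,  0.46841006, -0.01155284,  1.60366897,  0.0060111 ,
        1.07137939, -0.05629402]), 'joint_velocities': array([-0.00061399,  0.00148631,  0.00111803, -0.00041826,  0.00191267,
        0.00047586,  0.00016293]), 'joint_efforts': array([-9.89343152e-05, -5.32381260e+01,  2.16978329e-02, -2.51303834e+01,
        1.14326138e-02,  7.63333112e-03, -3.52512370e-05]), 'tcp_pos': array([0.25226454, 0.59842585, 0.2302982 ]), 'tool_rot': array([ 1.98120537e-01,  9.80177236e-01, -9.10345595e-04, -1.02929873e-04]), 'contact_force': array([ 0.18820509, -0.00957301,  0.71625211]), 'torque': array([-0.00541379,  0.01511896,  0.01222246]), 'grip_force': 0.0, 'grip_width': 0.9977574689109582} 0.0187
scene 55.09786469242289 [[0.554, -0.602, 0.575, -0.259], [-0.832, -0.385, 0.399, -0.473], [-0.019, -0.699, -0.715, 1.022], [0.0, 0.0, 0.0, 1.0]]
side 49.56264411260482 [[0.983, -0.067, 0.171, 0.247], [-0.184, -0.393, 0.901, -1.202], [0.007, -0.917, -0.399, 0.657], [0.0, 0.0, 0.0, 1.0]]
wrist 65.70646984690485 [[0.388, 0.881, 0.271, 0.184], [0.922, -0.371, -0.116, 0.627], [-0.002, 0.294, -0.956, 0.374], [0.0, 0.0, 0.0, 1.0]]
```

View pics/scene0.png

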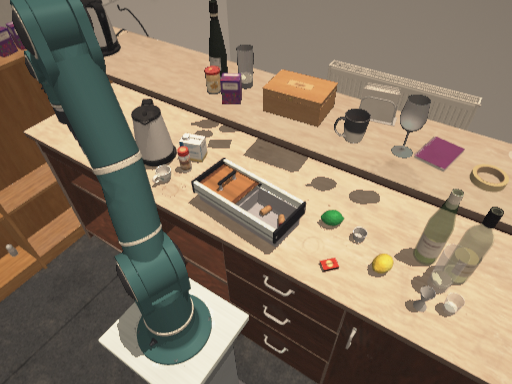

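View pics/side0.png

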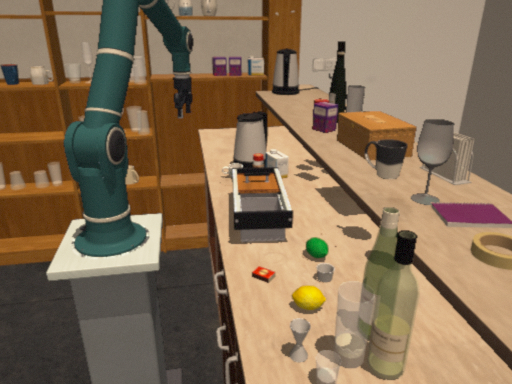

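Scene view: the box runs from (192,182)/(224,160) to (305,205)/(275,238). The lid is at its upper left, with the bar near (228,178). The lemon is at (383,263), with bottles to its right, and the green decoy is at (332,217). Rough positions next.

```bash
python3 - <<'E'
from h import *
d=grab('scene'); e=grab('side')
for q in [(192,180),(224,160),(305,205),(272,226)]: print('corner',onz(d,*q,.113).round(3))
print('bar',onz(d,228,179,.123).round(3))
for g,nm in((d,'scene'),(e,'side')):
    hsv=cv2.cvtColor(g['img'],cv2.COLOR_BGR2HSV)
    m=cv2.inRange(hsv,(22,150,120),(34,255,255)); n,l,st,c=cv2.connectedComponentsWithStats(m)
    i=1+np.argmax(st[1:,4]); print(nm,st[i],c[i],onz(g,*c[i],.029).round(3))
for q in[(154,140),(163,175),(330,265),(360,236),(425,300),(430,260),(332,217)]: print(q,onz(d,*q,.0).round(3))
E
```

```text
corner [0.418 0.271 0.113]
corner [0.57  0.24  0.113]
corner [ 0.528 -0.132  0.113]
corner [ 0.391 -0.087  0.113]
bar [0.484 0.156 0.123]
scene [373 254  20  19 237] [382.97468354 262.56962025] [ 0.513 -0.427  0.029]
side [292 286  34  24 574] [308.55574913 297.04703833] [ 0.512 -0.425  0.029]
(154, 140) [0.614 0.688 0.   ]
(163, 175) [0.46  0.485 0.   ]
(330, 265) [ 0.433 -0.285  0.   ]
(360, 236) [ 0.599 -0.321  0.   ]
(425, 300) [ 0.475 -0.579  0.   ]
(430, 260) [ 0.629 -0.551  0.   ]
(332, 217) [ 0.626 -0.201  0.   ]
```

>>> {"name": "carry_out", "arguments": {"motion": [{"dx":-38.3,"dy":-30.7,"dz":0,"rz":-0.288},{"dx":-38.3,"dy":-30.7,"dz":0,"rz":-0.288},{"dx":-38.3,"dy":-30.7,"dz":0,"rz":-0.288},{"dx":-38.3,"dy":-30.7,"dz":0,"rz":-0.288},{"dx":-38.3,"dy":-30.7,"dz":0,"rz":-0.288},{"dx":-38.3,"dy":-30.7,"dz":0,"rz":-0.288},{"dx":-38.3,"dy":-30.7,"dz":0,"rz":-0.288},{"dx":-38.3,"dy":-30.7,"dz":0,"rz":-0.288},{"dx":-38.3,"dy":-30.7,"dz":0,"rz":-0.288},{"dx":-38.3,"dy":-30.7,"dz":0,"rz":-0.288},{"dx":-38.3,"dy":-30.7,"dz":0,"rz":-0.288},{"dx":-38.3,"dy":-30.7,"dz":0,"rz":-0.288}], "jaw": 1}}

```text
$.motion[0]: bad value
```

```bash
python3 - <<'E'
from h import *
s=state(); print(s['time'],s['tcp_pos'],s['tool_rot'],s['contact_force'])
d=grab('wrist'); cv2.imwrite('pics/w1.png',d['img'])
E
```

```text
0.25 [0.25233198 0.59870083 0.23079953] [ 1.98113102e-01  9.80179051e-01 -4.72184964e-04 -5.53815803e-05] [-1.01872753  0.01905937 -0.41449585]
```

View pics/w1.png

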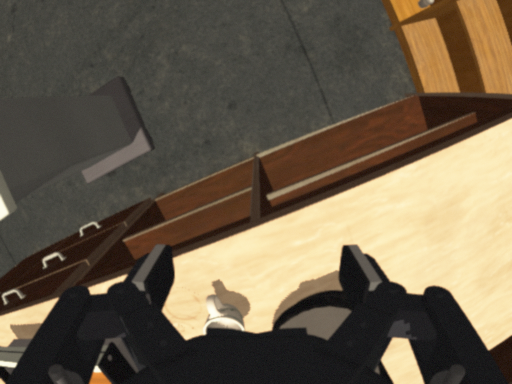

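The move was refused, and this picture is still from the start pose. It shows the espresso cup at (222,315) and the kettle rim at right, clear of the path. I'll try graded rows.

>>> {"name": "carry_out", "arguments": {"motion": [{"dx":-4.0,"dy":-3.2,"dz":0,"rx":0,"ry":0,"rz":-0.03},{"dx":-8.0,"dy":-6.4,"dz":0,"rx":0,"ry":0,"rz":-0.06},{"dx":-12.0,"dy":-9.6,"dz":0,"rx":0,"ry":0,"rz":-0.09},{"dx":-16.0,"dy":-12.8,"dz":0,"rx":0,"ry":0,"rz":-0.12},{"dx":-20.0,"dy":-16.0,"dz":0,"rx":0,"ry":0,"rz":-0.15},{"dx":-24.0,"dy":-19.2,"dz":0,"rx":0,"ry":0,"rz":-0.18},{"dx":-28.0,"dy":-22.4,"dz":0,"rx":0,"ry":0,"rz":-0.21},{"dx":-32.0,"dy":-25.6,"dz":0,"rx":0,"ry":0,"rz":-0.24},{"dx":-36.0,"dy":-28.8,"dz":0,"rx":0,"ry":0,"rz":-0.27},{"dx":-38.3,"dy":-30.7,"dz":0,"rx":0,"ry":0,"rz":-0.288},{"dx":-38.3,"dy":-30.7,"dz":0,"rx":0,"ry":0,"rz":-0.288},{"dx":-38.3,"dy":-30.7,"dz":0,"rx":0,"ry":0,"rz":-0.288}], "jaw": 1}}

```text
time: 1.8
tcp_pos: [0.4857, 0.1682, 0.2313]
tool_rot: [0.055, 0.998, 0.0, -0.0]
contact_force: [0.7, -0.1, 0.7]
grip_width: 1.001
grip_force: 0.0
```

```bash
python3 - <<'E'
from h import *
s=state(); print(s['time'],s['tcp_pos'],s['tool_rot'])
d=grab('wrist'); cv2.imwrite('pics/w2.png',d['img'])
E
```

```text
1.8 [0.48572157 0.16816175 0.23127081] [ 5.50599865e-02  9.98483003e-01  2.50332567e-04 -1.68711164e-04]
```

View pics/w2.png

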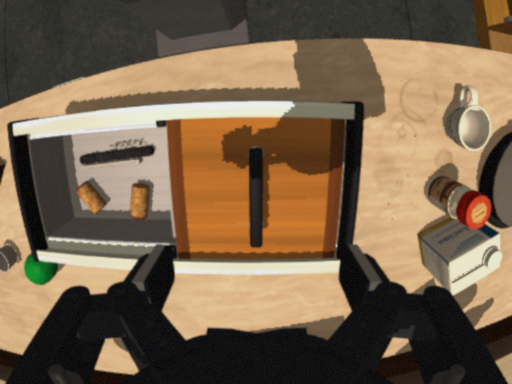

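Wrist view: the bar runs from about (257,149) to (256,246). The lid spans u 168–345, and the rails are white strips at v≈110 and v≈265.

```bash
python3 - <<'E'
from h import *
s=state()
d=grab('wrist'); g=cv2.cvtColor(d['img'],cv2.COLOR_BGR2GRAY)
m=(g<38).astype(np.uint8); m[:140]=0;m[252:]=0;m[:,:242]=0;m[:,272:]=0
n,l,st,c=cv2.connectedComponentsWithStats(m); i=1+np.argmax(st[1:,4]); print(st[i],c[i])
v,u=np.nonzero(l==i)
p=np.array([onz(d,a,b,.129) for a,b in zip(u,v)])
rc=cv2.minAreaRect((p[:,:2]*1000).astype(np.float32)); print(rc); ctr=np.array([*np.array(rc[0])/1000,.123])
print(cv2.boxPoints(rc))
# box end caps / rail corners at .113
for q in [(12,122),(362,103),(350,270),(40,262)]: print(q,onz(d,*q,.113).round(4))
y=R.from_quat(s['tool_rot']).apply([0,1,0]); print('tool y',y)
print('to tool',totool(ctr-np.array([0,0,.0187])-s['tcp_pos'],s))
E
```

```text
[248 148  15  99 907] [255.82359427 192.79051819]
((491.5176696777344, 166.28878784179688), (11.751094818115234, 90.15926361083984), 84.00177001953125)
[[446.07086 165.15613]
 [535.7366  155.73468]
 [536.9645  167.42145]
 [447.29877 176.8429 ]]
(12, 122) [ 0.3771 -0.097   0.113 ]
(362, 103) [0.4164 0.2714 0.113 ]
(350, 270) [0.5862 0.257  0.113 ]
(40, 262) [ 0.551  -0.1142  0.113 ]
tool y [1.08877725e-01 9.94055041e-01 4.64813248e-04]
to tool [-0.62020121 -0.16836169 12.69556507]
```

>>> {"name": "carry_out", "arguments": {"motion": [{"dx":-0.3,"dy":0,"dz":4,"rx":0,"ry":0,"rz":0},{"dx":-0.6,"dy":-0.15,"dz":8,"rx":0,"ry":0,"rz":-0.004},{"dx":-0.6,"dy":-0.15,"dz":11,"rx":0,"ry":0,"rz":-0.004},{"dx":-0.6,"dy":-0.15,"dz":12.6,"rx":0,"ry":0,"rz":-0.004},{"dx":-0.6,"dy":-0.15,"dz":12.6,"rx":0,"ry":0,"rz":-0.004},{"dx":-0.6,"dy":-0.15,"dz":12.6,"rx":0,"ry":0,"rz":-0.004}], "jaw": 1}}

```text
time: 2.65
tcp_pos: [0.4927, 0.1658, 0.1064]
tool_rot: [0.053, 0.999, 0.0, 0.001]
contact_force: [-0.2, 1.1, 0.7]
grip_width: 1.0
grip_force: 0.0
```

>>> {"name": "carry_out", "arguments": {"motion": [{"dx":0,"dy":0,"dz":0,"rx":0,"ry":0,"rz":0},{"dx":0,"dy":0,"dz":0,"rx":0,"ry":0,"rz":0},{"dx":0,"dy":0,"dz":0,"rx":0,"ry":0,"rz":0},{"dx":0,"dy":0,"dz":0,"rx":0,"ry":0,"rz":0},{"dx":0,"dy":0,"dz":0,"rx":0,"ry":0,"rz":0},{"dx":0,"dy":0,"dz":0,"rx":0,"ry":0,"rz":0}], "jaw": 0, "squeeze": 50}}

```text
time: 3.4
tcp_pos: [0.4922, 0.1656, 0.1057]
tool_rot: [0.053, 0.999, 0.0, 0.0]
contact_force: [-1.2, 1.3, 4.7]
grip_width: 0.129
grip_force: 49.5
```

>>> {"name": "carry_out", "arguments": {"motion": [{"dx":0,"dy":0,"dz":-0.4,"rx":0,"ry":0,"rz":0},{"dx":0,"dy":0,"dz":-0.8,"rx":0,"ry":0,"rz":0},{"dx":0,"dy":0,"dz":-1.05,"rx":0,"ry":0,"rz":0},{"dx":0,"dy":0,"dz":-1.05,"rx":0,"ry":0,"rz":0},{"dx":0,"dy":0,"dz":-1.05,"rx":0,"ry":0,"rz":0}]}}

```text
time: 4.03
tcp_pos: [0.4918, 0.1651, 0.1157]
tool_rot: [0.053, 0.999, -0.0, -0.0]
contact_force: [-0.1, 1.1, -4.4]
grip_width: 0.125
grip_force: 49.0
```

```bash
python3 - <<'E'
from h import *
s=state(); print(s['time'],s['tcp_pos'],s['contact_force'],R.from_quat(s['tool_rot']).as_matrix().round(4).tolist())
b=np.array([0.4817,.0728,0]); yb=np.array([.1045,.9945,0])
t=b-yb*.094; c=s['tcp_pos']; print('rel lid now->seat tool cm',totool((t-c)*[1,1,0],s))
d=grab('wrist'); cv2.imwrite('pics/w3.png',d['img'])
E
```

```text
4.025 [0.49181165 0.16510764 0.11567177] [-0.11921781  1.09638176 -4.4123275 ] [[-0.9943, 0.1067, -0.0002], [0.1067, 0.9943, -0.0001], [0.0002, -0.0002, -1.0]]
rel lid now->seat tool cm [ 4.70213302e-04 -1.86857032e+01  3.20282199e-03]
```

View pics/w3.png

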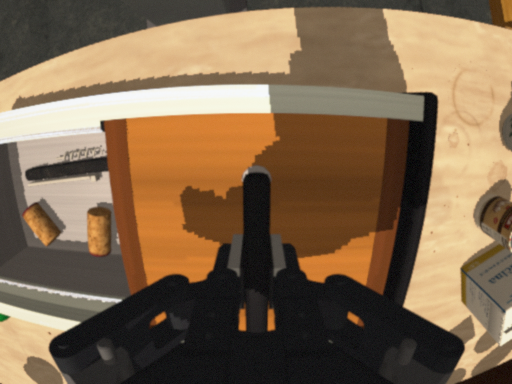

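The lid is held and raised: the wrist force rose by about its weight, and the bar sits at (257,190) between the pads. Now I'll slide it.

>>> {"name": "carry_out", "arguments": {"motion": [{"dx":0,"dy":-1,"dz":0,"rx":0,"ry":0,"rz":0},{"dx":0,"dy":-2,"dz":0,"rx":0,"ry":0,"rz":0},{"dx":0,"dy":-3,"dz":0,"rx":0,"ry":0,"rz":0},{"dx":0,"dy":-4,"dz":0,"rx":0,"ry":0,"rz":0},{"dx":0,"dy":-5,"dz":0,"rx":0,"ry":0,"rz":0},{"dx":0,"dy":-6,"dz":0,"rx":0,"ry":0,"rz":0},{"dx":0,"dy":-7,"dz":0,"rx":0,"ry":0,"rz":0},{"dx":0,"dy":-8,"dz":0,"rx":0,"ry":0,"rz":0},{"dx":0,"dy":-9,"dz":0,"rx":0,"ry":0,"rz":0},{"dx":0,"dy":-9,"dz":0,"rx":0,"ry":0,"rz":0}]}}

```text
time: 5.32
tcp_pos: [0.4823, 0.0747, 0.1158]
tool_rot: [0.054, 0.999, -0.0, -0.0]
contact_force: [-0.1, 0.5, -4.0]
grip_width: 0.129
grip_force: 49.0
```

>>> {"name": "carry_out", "arguments": {"motion": [{"dx":0,"dy":-1,"dz":0,"rx":0,"ry":0,"rz":0},{"dx":0,"dy":-2,"dz":0,"rx":0,"ry":0,"rz":0},{"dx":0,"dy":-3,"dz":0,"rx":0,"ry":0,"rz":0},{"dx":0,"dy":-4,"dz":0,"rx":0,"ry":0,"rz":0},{"dx":0,"dy":-5,"dz":0,"rx":0,"ry":0,"rz":0},{"dx":0,"dy":-6,"dz":0,"rx":0,"ry":0,"rz":0},{"dx":0,"dy":-7,"dz":0,"rx":0,"ry":0,"rz":0},{"dx":0,"dy":-8,"dz":0,"rx":0,"ry":0,"rz":0},{"dx":0,"dy":-9,"dz":0,"rx":0,"ry":0,"rz":0},{"dx":0,"dy":-9.5,"dz":0,"rx":0,"ry":0,"rz":0},{"dx":0,"dy":-9.5,"dz":0,"rx":0,"ry":0,"rz":0}]}}

```text
time: 6.7
tcp_pos: [0.4722, -0.0191, 0.1158]
tool_rot: [0.054, 0.999, 0.0, 0.0]
contact_force: [-0.0, -0.0, -5.5]
grip_width: 0.129
grip_force: 49.0
```

```bash
python3 - <<'E'
from h import *
s=state(); print(s['time'],s['tcp_pos'],s['contact_force'],s['torque'])
b=np.array([0.4817,.0728,0]); yb=np.array([.1045,.9945,0])
print('y along box of grip',(s['tcp_pos']-b)@yb)
d=grab('wrist'); cv2.imwrite('pics/w4.png',d['img'])
E
```

```text
6.7 [ 0.47220711 -0.01911209  0.11581833] [-0.03194056 -0.02898456 -5.46664031] [-0.00844312  0.00439368 -0.03249642]
y along box of grip -0.09239857769082929
```

View pics/w4.png

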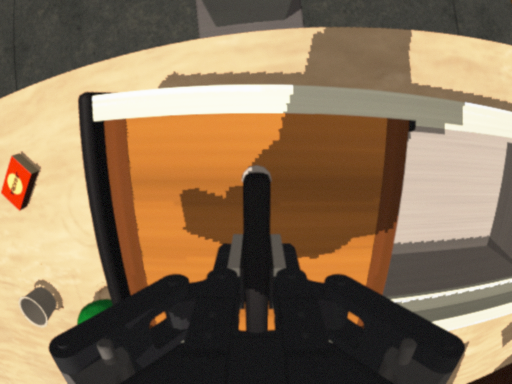

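The lid is past the black stop, which shows at (411,126) just beyond the lid edge. The end cap is at left. I'll nudge 1.5 mm more and lower.

>>> {"name": "carry_out", "arguments": {"motion": [{"dx":0,"dy":-0.15,"dz":0,"rx":0,"ry":0,"rz":0},{"dx":0,"dy":-0.15,"dz":0,"rx":0,"ry":0,"rz":0},{"dx":0,"dy":-0.15,"dz":0.4,"rx":0,"ry":0,"rz":0},{"dx":0,"dy":-0.15,"dz":0.7,"rx":0,"ry":0,"rz":0},{"dx":0,"dy":-0.15,"dz":1.0,"rx":0,"ry":0,"rz":0},{"dx":0,"dy":-0.15,"dz":1.0,"rx":0,"ry":0,"rz":0},{"dx":0,"dy":-0.15,"dz":1.0,"rx":0,"ry":0,"rz":0}]}}

```text
time: 7.62
tcp_pos: [0.4721, -0.0202, 0.1057]
tool_rot: [0.053, 0.999, -0.0, 0.0]
contact_force: [-0.3, -0.2, -4.8]
grip_width: 0.13
grip_force: 49.0
```

>>> {"name": "carry_out", "arguments": {"motion": [{"dx":0,"dy":0,"dz":0.1,"rx":0,"ry":0,"rz":0},{"dx":0,"dy":0,"dz":0.1,"rx":0,"ry":0,"rz":0},{"dx":0,"dy":0,"dz":0.1,"rx":0,"ry":0,"rz":0}]}}

```text
time: 8.0
tcp_pos: [0.4721, -0.0203, 0.1057]
tool_rot: [0.053, 0.999, 0.0, 0.0]
contact_force: [-3.2, 0.9, 6.3]
grip_width: 0.127
grip_force: 50.4
```

>>> {"name": "carry_out", "arguments": {"motion": [{"dx":0,"dy":0,"dz":0,"rx":0,"ry":0,"rz":0},{"dx":0,"dy":0,"dz":0,"rx":0,"ry":0,"rz":0},{"dx":0,"dy":0,"dz":0,"rx":0,"ry":0,"rz":0},{"dx":0,"dy":0,"dz":0,"rx":0,"ry":0,"rz":0},{"dx":0,"dy":0,"dz":-3,"rx":0,"ry":0,"rz":0},{"dx":0,"dy":0,"dz":-6,"rx":0,"ry":0,"rz":0},{"dx":0,"dy":0,"dz":-10,"rx":0,"ry":0,"rz":0},{"dx":0,"dy":0,"dz":-14,"rx":0,"ry":0,"rz":0},{"dx":0,"dy":0,"dz":-14,"rx":0,"ry":0,"rz":0},{"dx":0,"dy":0,"dz":-14,"rx":0,"ry":0,"rz":0}], "jaw": 1}}

```text
time: 9.25
tcp_pos: [0.4716, -0.0202, 0.2443]
tool_rot: [0.053, 0.999, 0.0, -0.0]
contact_force: [0.2, -0.2, -0.0]
grip_width: 1.0
grip_force: 0.0
```

```bash
python3 - <<'E'
from h import *
s=state(); print(s['time'],s['tcp_pos'],s['tool_rot'])
d=grab('wrist'); cv2.imwrite('pics/w5.png',d['img']); g=cv2.cvtColor(d['img'],cv2.COLOR_BGR2GRAY)
m=(g<38).astype(np.uint8); m[:140]=0;m[252:]=0;m[:,:232]=0;m[:,282:]=0
n,l,st,c=cv2.connectedComponentsWithStats(m); i=1+np.argmax(st[1:,4]); print(st[i],c[i])
v,u=np.nonzero(l==i)
p=np.array([onz(d,a,b,.129) for a,b in zip(u,v)])
rc=cv2.minAreaRect((p[:,:2]*1000).astype(np.float32)); print(rc)
b=np.array([0.4817,.0728]); yb=np.array([.1045,.9945])
print((np.array(rc[0])/1000-b)@yb)
E
```

```text
9.25 [ 0.47160901 -0.02021798  0.24431862] [ 5.34060651e-02  9.98572834e-01  3.72220931e-05 -2.93162235e-04]
[250 140  14  94 878] [257.04100228 182.26651481]
((471.4161071777344, -20.880638122558594), (11.441929817199707, 88.10579681396484), 83.63877868652344)
-0.0942400614128113
```

View pics/w5.png

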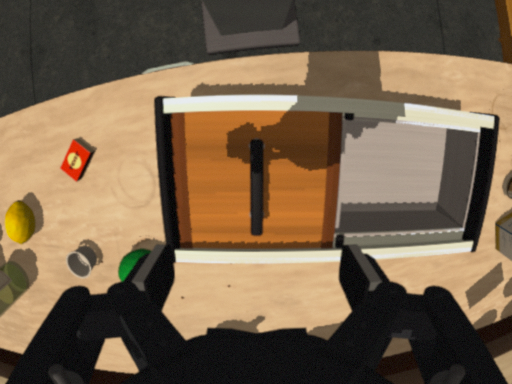

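The lid lies flat in its seat at y≈-94 mm, with the stops visible at (348,118) and (340,240). The lemon is at (20,222), so I'll move near it.

>>> {"name": "carry_out", "arguments": {"motion": [{"dx":-1,"dy":-5,"dz":0,"rx":0,"ry":0,"rz":0},{"dx":-2,"dy":-10,"dz":0,"rx":0,"ry":0,"rz":0},{"dx":-3.5,"dy":-15,"dz":0,"rx":0,"ry":0,"rz":0},{"dx":-4.5,"dy":-20,"dz":0,"rx":0,"ry":0,"rz":0},{"dx":-5.5,"dy":-25,"dz":0,"rx":0,"ry":0,"rz":0},{"dx":-7,"dy":-30,"dz":0,"rx":0,"ry":0,"rz":0},{"dx":-7.9,"dy":-35.3,"dz":0,"rx":0,"ry":0,"rz":0},{"dx":-7.9,"dy":-35.3,"dz":0,"rx":0,"ry":0,"rz":0},{"dx":-7.9,"dy":-35.3,"dz":0,"rx":0,"ry":0,"rz":0}]}}

```text
time: 10.42
tcp_pos: [0.5124, -0.3788, 0.243]
tool_rot: [0.053, 0.999, 0.001, -0.001]
contact_force: [0.2, 0.8, -0.5]
grip_width: 0.996
grip_force: 0.0
```

```bash
python3 - <<'E'
from h import *
s=state(); print(s['time'],s['tcp_pos'],s['tool_rot'])
d=grab('wrist'); cv2.imwrite('pics/w6.png',d['img'])
hsv=cv2.cvtColor(d['img'],cv2.COLOR_BGR2HSV)
m=cv2.inRange(hsv,(22,150,70),(34,255,255)); n,l,st,c=cv2.connectedComponentsWithStats(m)
i=1+np.argmax(st[1:,4]); print(st[i],c[i])
v,u=np.nonzero(l==i)
p=np.array([onz(d,a,b,.029) for a,b in zip(u,v)])
rc=cv2.minAreaRect((p[:,:2]*1000).astype(np.float32)); print(rc,p.mean(0))
w,V=np.linalg.eigh(np.cov(p[:,:2].T)); print('axis',V[:,1],np.sqrt(w)*4)
ctr=np.array([*np.array(rc[0])/1000,.029])
print('tool',totool(ctr-[0,0,.0187]-s['tcp_pos'],s))
ax=V[:,1]*np.sign(V[0,1]); x=-R.from_quat(s['tool_rot']).apply([1,0,0])
print('world turn',np.arctan2(ax[1],ax[0])-np.arctan2(x[1],x[0]))
E
```

```text
10.425 [ 0.51241262 -0.37875135  0.24298653] [ 5.34926607e-02  9.98566910e-01  9.58114287e-04 -1.32031787e-03]
[ 195  141   47   62 2137] [217.82124474 171.69957885]
((514.5701293945312, -427.4169616699219), (63.924476623535156, 67.44548034667969), 26.382652282714844) [ 0.51337247 -0.42728096  0.029     ]
axis [-0.92164407  0.38803636] [0.05612252 0.07750515]
tool [-0.79814842 -4.85688885 23.25798332]
world turn -0.2914659218546522
```

View pics/w6.png

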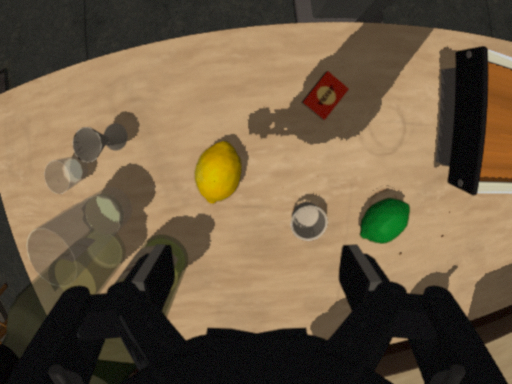

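The lemon is at (218,171) with its axis at yaw ≈ -0.40. The egg cup is at (310,218), the matchbox at (325,95), the green bottle's base near (165,260) and the glasses at left (85,145). I'll check clearances.

```bash
python3 - <<'E'
from h import *
d=grab('wrist'); c=np.array([.514,-.427])
for q in [(165,240),(150,270),(183,262),(105,212),(88,215),(118,137),(310,222),(100,145)]:
    p=onz(d,*q,0)[:2]; print(q,p.round(3),'dist',np.linalg.norm(p-c).round(3))
E
```

```text
(165, 240) [ 0.613 -0.526] dist 0.14
(150, 270) [ 0.664 -0.564] dist 0.203
(183, 262) [ 0.653 -0.505] dist 0.159
(105, 212) [ 0.561 -0.615] dist 0.194
(88, 215) [ 0.563 -0.649] dist 0.227
(118, 137) [ 0.453 -0.566] dist 0.152
(310, 222) [ 0.606 -0.311] dist 0.148
(100, 145) [ 0.46  -0.598] dist 0.18
```

>>> {"name": "carry_out", "arguments": {"motion": [{"dx":-0.4,"dy":-2.5,"dz":3,"rx":0,"ry":0,"rz":0.1},{"dx":-0.75,"dy":-4.8,"dz":7,"rx":0,"ry":0,"rz":0.2},{"dx":-0.75,"dy":-4.8,"dz":11,"rx":0,"ry":0,"rz":0.29},{"dx":-0.75,"dy":-4.8,"dz":15,"rx":0,"ry":0,"rz":0.29},{"dx":-0.75,"dy":-4.8,"dz":19,"rx":0,"ry":0,"rz":0.29},{"dx":-0.75,"dy":-4.8,"dz":22,"rx":0,"ry":0,"rz":0.29},{"dx":-0.75,"dy":-4.8,"dz":23.7,"rx":0,"ry":0,"rz":0.29},{"dx":-0.75,"dy":-4.8,"dz":23.7,"rx":0,"ry":0,"rz":0.29},{"dx":-0.75,"dy":-4.8,"dz":23.7,"rx":0,"ry":0,"rz":0.29}]}}

```text
time: 11.65
tcp_pos: [0.5162, -0.4286, 0.0092]
tool_rot: [0.197, 0.98, -0.0, 0.001]
contact_force: [0.4, -0.7, 0.5]
grip_width: 0.997
grip_force: 0.0
```

>>> {"name": "carry_out", "arguments": {"motion": [{"dx":0,"dy":0,"dz":0,"rx":0,"ry":0,"rz":0},{"dx":0,"dy":0,"dz":0,"rx":0,"ry":0,"rz":0},{"dx":0,"dy":0,"dz":0,"rx":0,"ry":0,"rz":0},{"dx":0,"dy":0,"dz":0,"rx":0,"ry":0,"rz":0},{"dx":0,"dy":0,"dz":0,"rx":0,"ry":0,"rz":0}], "jaw": 0, "squeeze": 35}}

```text
time: 12.28
tcp_pos: [0.5159, -0.4287, 0.0095]
tool_rot: [0.197, 0.98, -0.0, 0.001]
contact_force: [-0.7, 2.0, 5.6]
grip_width: 0.652
grip_force: 36.3
```

>>> {"name": "carry_out", "arguments": {"motion": [{"dx":0,"dy":0,"dz":-2,"rx":0,"ry":0,"rz":0},{"dx":0,"dy":0,"dz":-5,"rx":0,"ry":0,"rz":0},{"dx":0,"dy":0,"dz":-9,"rx":0,"ry":0,"rz":0},{"dx":0,"dy":0,"dz":-13,"rx":0,"ry":0,"rz":0},{"dx":0,"dy":0,"dz":-17,"rx":0,"ry":0,"rz":0},{"dx":0,"dy":0,"dz":-21,"rx":0,"ry":0,"rz":0},{"dx":0,"dy":0,"dz":-23,"rx":0,"ry":0,"rz":0},{"dx":0,"dy":0,"dz":-23,"rx":0,"ry":0,"rz":0}]}}

```text
time: 13.28
tcp_pos: [0.5157, -0.4286, 0.2395]
tool_rot: [0.197, 0.98, -0.0, 0.001]
contact_force: [-0.4, 0.4, -1.4]
grip_width: 0.651
grip_force: 37.4
```

```bash
python3 - <<'E'
from h import *
s=state(); print(s['time'],s['tcp_pos'],R.from_quat(s['tool_rot']).as_matrix().round(4).tolist())
b=np.array([0.4817,.0728,0]); yb=np.array([.1045,.9945,0])
t=b+yb*.094
print('to bay tool cm',totool((t-s['tcp_pos'])*[1,1,0],s))
d=grab('wrist'); cv2.imwrite('pics/w7.png',d['img'])
E
```

```text
13.275 [ 0.51570876 -0.4286056   0.23947878] [[-0.9223, 0.3865, 0.0027], [0.3865, 0.9223, -0.0015], [-0.003, -0.0004, -1.0]]
to bay tool cm [25.22468849 53.93032321 -0.09674353]
```

View pics/w7.png

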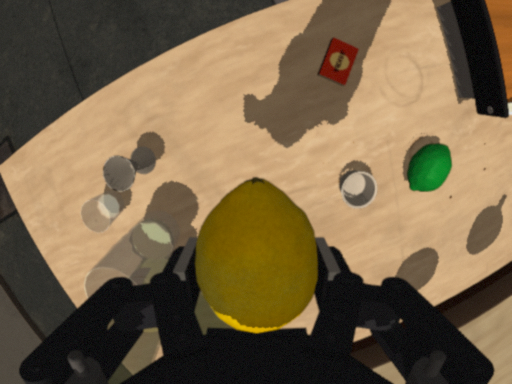

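The lemon is firmly held. The matchbox, egg cup and green decoy look undisturbed. Now I'll carry it to the bay.

>>> {"name": "carry_out", "arguments": {"motion": [{"dx":2.1,"dy":4.5,"dz":0,"rx":0,"ry":0,"rz":-0.02},{"dx":4.2,"dy":9,"dz":0,"rx":0,"ry":0,"rz":-0.05},{"dx":6.3,"dy":13.5,"dz":0,"rx":0,"ry":0,"rz":-0.07},{"dx":8.4,"dy":18,"dz":0,"rx":0,"ry":0,"rz":-0.1},{"dx":10.5,"dy":22.5,"dz":0,"rx":0,"ry":0,"rz":-0.12},{"dx":12.6,"dy":27,"dz":0,"rx":0,"ry":0,"rz":-0.15},{"dx":14.7,"dy":31.5,"dz":0,"rx":0,"ry":0,"rz":-0.17},{"dx":16.8,"dy":36,"dz":0,"rx":0,"ry":0,"rz":-0.2},{"dx":18.9,"dy":40.5,"dz":0,"rx":0,"ry":0,"rz":-0.22},{"dx":21,"dy":45,"dz":0,"rx":0,"ry":0,"rz":-0.25},{"dx":23.1,"dy":49.5,"dz":0,"rx":0,"ry":0,"rz":-0.27},{"dx":25.2,"dy":53.9,"dz":0,"rx":0,"ry":0,"rz":-0.29},{"dx":25.2,"dy":53.9,"dz":0,"rx":0,"ry":0,"rz":-0.29},{"dx":25.2,"dy":53.9,"dz":0,"rx":0,"ry":0,"rz":-0.29}]}}

```text
time: 15.08
tcp_pos: [0.4904, 0.1654, 0.2362]
tool_rot: [0.054, 0.999, -0.001, -0.001]
contact_force: [1.3, -0.2, -1.8]
grip_width: 0.649
grip_force: 37.5
```

>>> {"name": "carry_out", "arguments": {"motion": [{"dx":0,"dy":0.1,"dz":4,"rx":0,"ry":0,"rz":0},{"dx":0,"dy":0.1,"dz":8,"rx":0,"ry":0,"rz":0},{"dx":0,"dy":0.1,"dz":11,"rx":0,"ry":0,"rz":0},{"dx":0,"dy":0.1,"dz":14,"rx":0,"ry":0,"rz":0},{"dx":0,"dy":0.1,"dz":17,"rx":0,"ry":0,"rz":0},{"dx":0,"dy":0.1,"dz":19,"rx":0,"ry":0,"rz":0},{"dx":0,"dy":0.1,"dz":20.5,"rx":0,"ry":0,"rz":0},{"dx":0,"dy":0.1,"dz":21,"rx":0,"ry":0,"rz":0},{"dx":0,"dy":0.1,"dz":21,"rx":0,"ry":0,"rz":0},{"dx":0,"dy":0.1,"dz":21,"rx":0,"ry":0,"rz":0}]}}

```text
time: 16.32
tcp_pos: [0.4919, 0.1674, 0.0285]
tool_rot: [0.053, 0.999, 0.0, 0.001]
contact_force: [0.2, 0.5, -2.0]
grip_width: 0.65
grip_force: 37.5
```

>>> {"name": "carry_out", "arguments": {"motion": [{"dx":0,"dy":0,"dz":0.5,"rx":0,"ry":0,"rz":0},{"dx":0,"dy":0,"dz":0.5,"rx":0,"ry":0,"rz":0},{"dx":0,"dy":0,"dz":0.5,"rx":0,"ry":0,"rz":0}]}}

```text
time: 16.7
tcp_pos: [0.4913, 0.1673, 0.0228]
tool_rot: [0.053, 0.999, 0.0, 0.0]
contact_force: [0.2, 0.4, -0.9]
grip_width: 0.647
grip_force: 37.5
```

>>> {"name": "carry_out", "arguments": {"motion": [{"dx":0,"dy":0,"dz":0,"rx":0,"ry":0,"rz":0},{"dx":0,"dy":0,"dz":0,"rx":0,"ry":0,"rz":0},{"dx":0,"dy":0,"dz":0,"rx":0,"ry":0,"rz":0},{"dx":0,"dy":0,"dz":0,"rx":0,"ry":0,"rz":0},{"dx":0,"dy":0,"dz":-3,"rx":0,"ry":0,"rz":0},{"dx":0,"dy":0,"dz":-7,"rx":0,"ry":0,"rz":0},{"dx":0,"dy":0,"dz":-12,"rx":0,"ry":0,"rz":0},{"dx":0,"dy":0,"dz":-17,"rx":0,"ry":0,"rz":0},{"dx":0,"dy":0,"dz":-22,"rx":0,"ry":0,"rz":0},{"dx":0,"dy":0,"dz":-22,"rx":0,"ry":0,"rz":0},{"dx":0,"dy":0,"dz":-22,"rx":0,"ry":0,"rz":0}], "jaw": 1}}

```text
time: 18.08
tcp_pos: [0.4908, 0.1672, 0.2424]
tool_rot: [0.053, 0.999, -0.0, -0.0]
contact_force: [0.2, -0.5, -0.7]
grip_width: 0.999
grip_force: 0.0
```

```bash
python3 - <<'E'
from h import *
s=state(); print(s['time'],s['tcp_pos'],s['contact_force'])
d=grab('wrist'); cv2.imwrite('pics/w8.png',d['img'])
E
```

```text
18.075 [0.49083881 0.16719061 0.24239144] [ 0.18840468 -0.54787522 -0.6798647 ]
```

View pics/w8.png

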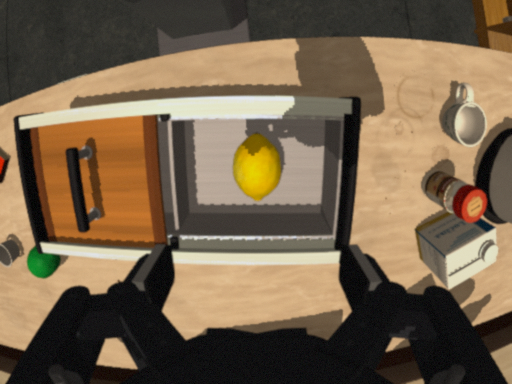

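The lemon lies on the floor in the middle of the bay at (257,166). The lid is seated at left, with its bar at (78,190), and the gripper is clear.

```bash
python3 -c "
from bench import arm; print(arm.hand_in())"
```

```text
the job is handed in; nothing more can be done
None
```

I handed the job in after about 18 s of robot time: the lid is flat in its open seat at y ≈ -94 mm, the lemon is on the floor of the uncovered bay, and the egg cup, matchbox and espresso cup were not touched; the judge returned no verdict.

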